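Start a slipped pot lid on its thread and close it

ROBOT

A 6-joint arm with a two-finger parallel gripper is mounted at the origin on a cart in front of the work surface, level with it; the furniture and walls round the work are solid. World frame = base frame: x ahead of the robot, y to its left, z up, the work surface at z = 0. Lengths are in m, angles in rad, forces in N, time in s.
With the tool pointing down it reaches from about 0.4 to 0.825 m from the base axis. Payload 7 kg.
Tool frame: the origin (TCP) lies at the very end of the fingers, on their centre line; the grasp point (between the pads) lies 19 mm behind it; z points along the fingers, y is the line along which they close (so a half turn about z gives the same grasp; the last joint's range is limited). The gripper opens to 88 mm and grips with 3 to 60 N. Pads are 19 mm wide; open, the fingers measure 130 mm over their backs; the gripper's body (78 mm by 193 mm) begins 47 mm behind the grasp point.
Start: joints at [1.571, 0.359, 0.012, 0, -1.224, -0.288], TCP at [0.192, 0.647, 0.227] pointing down, gripper open.
Joint ranges: [-3.07, 3.07], [-1.43, 2.12], [-1.02, 1.25], [-3.03, 1.67], [-3.05, -0], [-3.03, 3.03]. Speed limits (rad/s): [2.39, 2.39, 3.01, 3.14, 3.14, 3.14].

INTERFACE

Orientations are given as [roll, pitch, yaw] about the fixed x, y, z axes, in that order (R = Rz(yaw) Ry(pitch) Rx(roll)).
In Python, from station import arm gives the robot as it stands.
- The arm moves only by the tool step_arm, never from a script. Its argument "rows" is a list of rows, each a list of 5 numbers: the shift along the world's x, y, z in m, then the turn about the world's z in rad, then the finger opening in m, from 0 to 0.0876. In form: [[x, y, z, spin, gripper], ...]. A call has 1 to 20 rows; each row is the pose to reach, as a shift and turn from the pose commanded when the call began; what a row does not reach only later rows make up. A row lasts 1/10 s, in which the tool goes at most 50 mm and 8.59 degrees, less where a joint would pass 70% of its speed; a pose out of reach is approached as far as the arm can. A call with a gripper value outside its range is refused whole. The fingers move at their own pace and stop on an object; "newtons" is the grip in N (left out, the last holds). Time passes only in rows, so rows that repeat a pose let the fingers close. It gives the time, the measured TCP pose, the force, the opening and the grip force at its end, in the units of the state.
- arm.get_state(): the state, without advancing time (a new reading comes with each control period).
- arm.grab_frame(name): name is "scene" or "top"; returns a dict with "color" (480x640x3 uint8, blue, green, red), "vfov" (degrees; the focal length in pixels is half the picture's height over the tangent of half this angle, whatever the lens; pixels are square), "cx", "cy" (the principal point, pixels), "rvec" (rotation vector, rad) and "tvec" (3), from world to camera coordinates, as OpenCV has them. Camera axes: x right, y down, z forward; pixel columns grow to the right and rows downward; lengths in m; the calibration is good to about 2 mm. A picture is of the moment at which its call begins. There is no depth.
- arm.job_done(): hands the job in; it is judged then, once.
The state is a dict: "t": time; "q": joint angles; "qd": joint speeds; "joint_efforts": joint torques, N m; "eef_pos": TCP position; "ee_rot": TCP orientation; "force": force on the tool from outside, world axes, zero at the start; "moment": the same for the moment, N m; "width": finger opening in m; "gripper_force": force on a finger pad.
Only numpy, scipy, OpenCV 4.12 (cv2) and the standard library are available. Lean on these libraries where they do the work, as an engineer would, in place of code of your own. Each camera call takes 0.05 s, during which the arm holds its last target. There are 200 camera calls.

TASK

One of the two white paste pots has a lid that sits too high, perched on top of its coarse quarter-turn thread. Without lifting it off, turn that lid backward (counter-clockwise from above) until it drops into the thread start, then turn it forward (clockwise) until it is fully home at its stop, and let go. Leave the other pot, which is already closed, alone.

Things in the scene. Friction and masses are not known exactly. Their poses are not given: they have to be found in the camera images.
- pot: Pot to close: white, 106 mm wide, fixed on a dark wooden foot (120 mm wide). Origin: centre of the foot's underside, z up. Shoulder at z 65 mm, neck inside the lid to 95 mm. On its shoulder just outside the lid: two dark square ribs at +x and -x show the drop-in direction (lid drops if its bar points there within 11 degrees); two dark round studs 67 degrees clockwise of them show closed.
- lid: High lid of that pot: aluminium cap, 90 mm wide, 30 mm high, 150 g, with a dark bar across it to grip (78 long, 14 thick, 58 mm above origin at its top). Origin: centre of the lower edge; x along the bar, ends alike. Starts loose, 80.5 mm above the pot's origin, bar 42 to 60 degrees clockwise of the ribs. At the ribs it can drop 10.5 mm; while gripped it does not fall by itself, so lower it.
- closed_pot: The other pot, identical, same axes and marks, 20 to 35 cm from the first (left or right of it), already closed. The thread of both is level (bayonet): once down, a lid turns clockwise from the ribs without sinking further, to a hard stop at about 68 degrees, bar over the studs; backward it stops about 12 degrees past the ribs. A lid has 2 mm play upward and sideways.
- closed_lid: The lid of the other pot, identical to the first lid (same origin and axes) but already down, its origin 70 mm above its pot's origin (10.5 mm lower than the high lid), and turned home, its bar over the studs. Must stay as it is.

How it is judged:
On the way:
1. the high lid has been turned back to the thread start and has dropped in (z of lid in the frame of pot below 0.0745 m and angle between the x axis of lid and the x axis of pot, either way round below 0.42 rad and horizontal distance between lid and pot below 0.01 m), for 0.1 s.
At the end, for the whole second after the job is handed in: The lid is down on its pot (origin less than 73.5 mm above the pot's), level within 6 degrees and centred within 10 mm, turned forward at least 57 degrees from the ribs (the stop is at about 68), at rest and released; the other pot's lid is still closed (z of lid in the frame of pot below 0.0735 m and angle between the x axis of lid and the x axis of pot, either way round above 1 rad and horizontal distance between lid and pot below 0.01 m and angle between lid's own z axis and vertical below 0.1 rad and linear speed of lid below 0.02 m/s and horizontal distance between closed_lid and closed_pot below 0.01 m and angle between the x axis of closed_lid and the x axis of closed_pot, either way round above 1 rad); the robot touches nothing.
It fails at once if the lid is lifted off (raised more than 12 mm above its starting height) (z of lid in the frame of pot above 0.0925 m).
It fails at once if the other pot's lid is moved by more than 10 mm or turned open (distance of closed_lid from where it was at the start of the episode above 0.01 m or angle between the x axis of closed_lid and the x axis of closed_pot, either way round below 0.9 rad).
It also fails if it takes over 38 s, if anything falls off the work surface, if the arm or the gripper's body presses on something with over 40 N, if the wrist force passes 120 N, or if a joint passes its speed limit or range.

## Working session

There is one attempt and no reset: what is moved stays moved. The work goes in short steps, Python scripts to look and compute and a tool call to move; the robot and the scene stay as the last step left them, time stands still between calls to the robot, and variables do not carry over. Pictures are saved under pics/ and viewed, at most 10 in all, crops included, and the job is handed in when it is done.

Besides the shell and the picture viewer there is one more tool, called after "Emit:" in YAML: its name, and indented under it one key for each argument. step_arm: Moves the arm, as the interface text tells. Its arguments: {"type":"object","properties":{"rows":{"type":"array"},"newtons":{"type":"number"}},"required":["rows"]}

```bash
mkdir -p pics; ls; python3 - <<'E'
from station import arm
import cv2,numpy as np
s=arm.get_state();print(s)
for n in("scene","top"):
    f=arm.grab_frame(n);cv2.imwrite(f"pics/{n}0.png",f["color"])
    R=cv2.Rodrigues(np.array(f["rvec"],float))[0];print(n,f["vfov"],f["cx"],f["cy"],-R.T@np.array(f["tvec"]).ravel(),R[2])
E
```

```text
pics
{'t': 0.0, 'q': array([ 1.57108047e+00,  3.59378836e-01,  1.10395712e-02, -3.43629552e-04,
       -1.22410836e+00, -2.88093628e-01]), 'qd': array([-6.85482247e-04,  1.87139146e-03,  2.80685742e-04, -3.88529472e-04,
        5.06107291e-04,  8.21410982e-05]), 'joint_efforts': array([-1.24635430e-03, -5.82716024e+01,  2.93052703e+01,  6.99711710e+00,
        6.86164465e-03, -1.74298307e-04]), 'eef_pos': array([0.19149405, 0.64674268, 0.22562068]), 'ee_rot': array([ 3.13991762e+00, -1.59500822e-04, -2.87926376e-01]), 'force': array([ 0.59531382, -0.14485409,  0.21910313]), 'moment': array([-0.02879802, -0.00225725, -0.06055489]), 'gripper_force': 0.0, 'width': 0.08794575655576513}
scene 48.48221211070109 313.381489560007 239.85696121892667 [0.11055648 0.30274668 0.63276584] [ 0.46400845 -0.61248408 -0.6399683 ]
top 43.16650405102394 329.5971454310927 232.22918693465616 [ 0.34947515 -0.24155218  0.91658223] [ 0.16729161  0.00592884 -0.98588963]
```

View pics/top0.png

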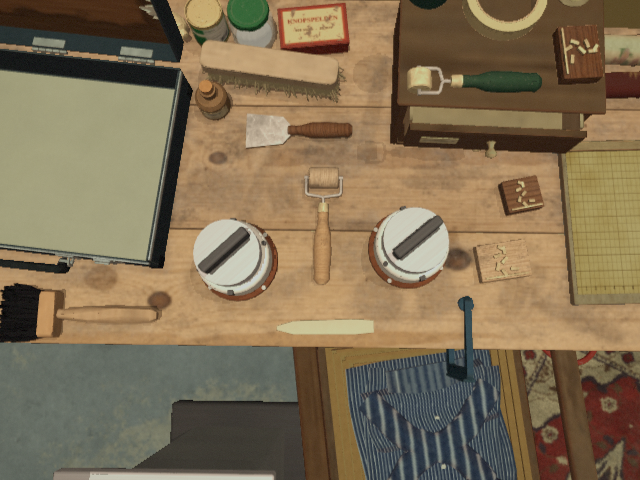

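View pics/scene0.png

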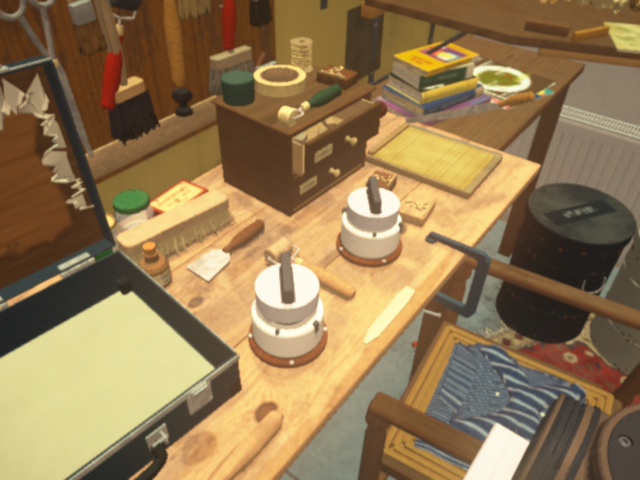

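The top view shows the left pot with its lid at about (233,252) and the right pot at about (412,240). I can't tell which lid is high by eye, so I'll measure and zoom in.

```bash
cat > h.py <<'E'
import cv2,numpy as np
from station import arm
def cam(f):
    R=cv2.Rodrigues(np.array(f["rvec"],float))[0];t=np.array(f["tvec"],float).ravel()
    F=240/np.tan(np.radians(f["vfov"])/2)
    K=np.array([[F,0,f["cx"]],[0,F,f["cy"]],[0,0,1]]);return K,R,t
def ray(f,p):
    K,R,t=cam(f);return -R.T@t,R.T@np.linalg.inv(K)@np.array([p[0],p[1],1.])
def plane(f,p,z):
    o,d=ray(f,p);return o+d*(z-o[2])/d[2]
def tri(fa,pa,fb,pb):
    P=[cam(f)[0]@np.c_[cam(f)[1],cam(f)[2]] for f in(fa,fb)]
    X=cv2.triangulatePoints(P[0],P[1],np.array(pa,float).reshape(2,1),np.array(pb,float).reshape(2,1)).ravel();return X[:3]/X[3]
def dark(img,box,th=95):
    x,y,w,h=box;m=(img[y:y+h,x:x+w].max(2)<th).astype(np.uint8)
    cs=cv2.findContours(m,cv2.RETR_EXTERNAL,cv2.CHAIN_APPROX_NONE)[0]
    return sorted([c+np.array([x,y]) for c in cs],key=cv2.contourArea,reverse=True)
E
python3 - <<'E'
from h import *
T=arm.grab_frame("top");S=arm.grab_frame("scene")
for n,bt,bs in(("L",(195,222,62,55),(270,248,35,58)),("R",(386,208,60,55),(358,173,30,45))):
    r=[]
    for f,b in((T,bt),(S,bs)):
        c=dark(f["color"],b)[0];q=cv2.minAreaRect(c);r.append(q);print(n,[np.round(v,1) for v in q],cv2.contourArea(c))
    print(n,"tri",tri(T,r[0][0],S,r[1][0]))
    bx=cv2.boxPoints(r[0]);e=[(bx[i]+bx[(i+1)%4])/2 for i in range(4)]
    e=(e[0],e[2]) if np.linalg.norm(e[0]-e[2])>np.linalg.norm(e[1]-e[3]) else (e[1],e[3])
    a,b=[plane(T,p,.133) for p in e];d=b-a
    print(" plane centre",(a+b)/2,"len",np.linalg.norm(d),"yaw",np.degrees(np.arctan2(d[1],d[0]))%180)
def up(f,x,y,w,h,s):return cv2.resize(f["color"][y:y+h,x:x+w],(s,s),interpolation=cv2.INTER_CUBIC)
cv2.imwrite("pics/z.png",np.hstack([up(T,182,205,110,110,400),up(T,357,195,110,110,400)]))
cv2.imwrite("pics/zs.png",np.hstack([up(S,230,245,120,120,400),up(S,315,165,110,110,400)]))
E
```

```text
L [array([224.1, 250.3]), array([14. , 59.6]), np.float64(48.0)] 763.5Traceback (most recent call last):
  File "<stdin>", line 6, in <module>
IndexError: list index out of range
```

```bash
python3 - <<'E'
from h import *
T=arm.grab_frame("top");S=arm.grab_frame("scene")
def up(f,x,y,w,h,s):return cv2.resize(f["color"][y:y+h,x:x+w],(s,s),interpolation=cv2.INTER_CUBIC)
cv2.imwrite("pics/z.png",np.hstack([up(T,182,205,110,110,400),up(T,357,195,110,110,400)]))
cv2.imwrite("pics/zs.png",np.hstack([up(S,230,245,120,120,400),up(S,315,165,110,110,400)]))
for n,bt,bs in(("L",(195,222,62,55),(270,248,35,58)),("R",(386,208,60,55),(358,173,30,45))):
    r=[]
    for f,b,th in((T,bt,95),(S,bs,140)):
        c=dark(f["color"],b,th)[0];q=cv2.minAreaRect(c);r.append(q);print(n,[np.round(v,1) for v in q],cv2.contourArea(c))
    print(n,"tri",tri(T,r[0][0],S,r[1][0]))
    bx=cv2.boxPoints(r[0]);e=[(bx[i]+bx[(i+1)%4])/2 for i in range(4)]
    e=(e[0],e[2]) if np.linalg.norm(e[0]-e[2])>np.linalg.norm(e[1]-e[3]) else (e[1],e[3])
    a,b=[plane(T,p,.133) for p in e];d=b-a
    print(" plane centre",(a+b)/2,"len",np.linalg.norm(d),"yaw",np.degrees(np.arctan2(d[1],d[0]))%180)
E
```

```text
L [array([224.1, 250.3]), array([14. , 59.6]), np.float64(48.0)] 753.0
L [array([286.4, 283. ]), array([38.7, 11.8]), np.float64(84.8)] 176.5
L tri [ 0.45890993 -0.09636633  0.1139881 ]
 plane centre [ 0.45683054 -0.09974457  0.133     ] len 0.07695829763389166 yaw 133.75675526044716
R [array([417.1, 237. ]), array([12.5, 59.8]), np.float64(50.8)] 658.0
R [array([373.1, 195.7]), array([35.9, 11. ]), np.float64(78.7)] 231.5
R tri [ 0.48172773 -0.35422563  0.11065613]
 plane centre [ 0.47775476 -0.3514591   0.133     ] len 0.07949962548981467 yaw 129.75471327943026
```

View pics/z.png

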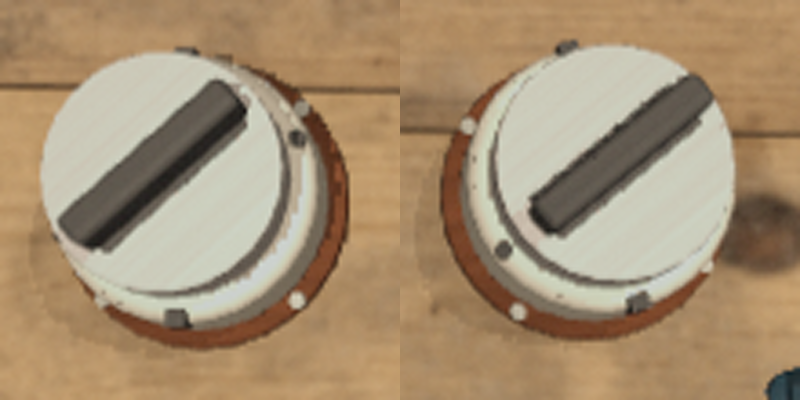

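View pics/zs.png

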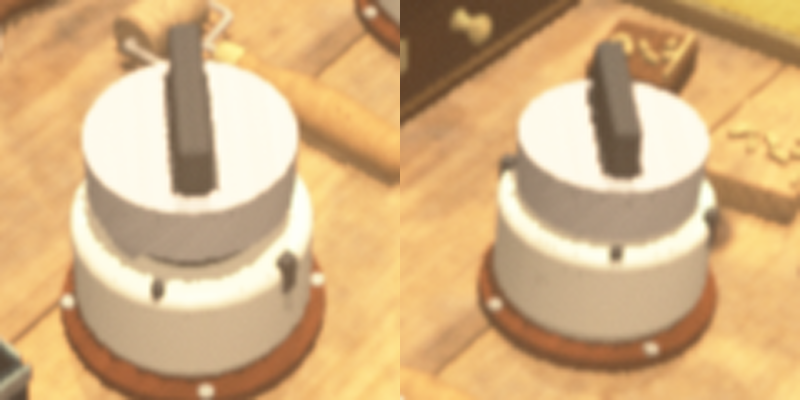

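In the zooms, the left lid shows a dark gap under it, so it's the high one. Its ribs are at top-view (233,219) and (231,292), with a stud at (263,243). The right pot's ribs are at (403,208) and (422,278), with a stud at (386,264). Next I'll work out the angles and centres.

```bash
python3 - <<'E'
from h import *
T=arm.grab_frame("top");S=arm.grab_frame("scene")
yaw=lambda d:np.degrees(np.arctan2(d[1],d[0]))%180
for n,a,b,s,bar,ey in(("L",(233.4,218.8),(230.7,292.5),(263.4,243),(224.1,250.3),133.8),("R",(402.9,207.7),(422.5,278),(385.6,263.8),(417.1,237),129.8)):
    A,B,C=[plane(T,p,.07) for p in(a,b,s)];m=(A+B)/2
    print(n,"centre",m,"ribs r",np.linalg.norm(A-B)/2,"rib yaw",yaw(A-B),"stud",yaw(C-m),"bar cw of ribs",(yaw(A-B)-ey)%180)
    for z in(.128,.1385):print(z,"bar ctr",plane(T,bar,z)[:2])
# lid disc height check: widest white ellipse (top face) not needed
    for z in(.128,.1385):
        print("scene px of bar-top ends for z",z,[np.round(cv2.projectPoints(np.array([[m[0]+k*.039*np.cos(np.radians(ey)),m[1]+k*.039*np.sin(np.radians(ey)),z]]),S["rvec"],S["tvec"],cam(S)[0],None)[0].ravel(),1) for k in(-1,1)])
E
```

```text
L centre [ 0.45846252 -0.09967334  0.07      ] ribs r 0.052255441681448266 rib yaw 0.23720921822089863 stud 112.49170565168659 bar cw of ribs 46.437209218220886
0.128 bar ctr [ 0.45743389 -0.09866801]
0.1385 bar ctr [ 0.45599642 -0.10057051]
scene px of bar-top ends for z 0.128 [array([285.8, 255.6]), array([289.6, 294.8])]
scene px of bar-top ends for z 0.1385 [array([285.7, 250.1]), array([289.5, 289.1])]
R centre [ 0.47994722 -0.35374087  0.07      ] ribs r 0.05172542774223192 rib yaw 14.955220217277125 stud 128.84606823246196 bar cw of ribs 65.15522021727712
0.128 bar ctr [ 0.47841172 -0.35203664]
0.1385 bar ctr [ 0.47669493 -0.35056554]
scene px of bar-top ends for z 0.128 [array([372.4, 175.1]), array([378.1, 201.4])]
scene px of bar-top ends for z 0.1385 [array([373., 170.]), array([378.7, 196.1])]
```

The left pot is the target: its bar is 46° clockwise of the ribs, against 65° on the closed pot. I'll move above it and align the tool's x axis with the bar at yaw -46°.

Emit:
step_arm:
  rows:
    - [0.07, -0.19, 0, -0.13, 0.0876]
    - [0.13, -0.37, 0, -0.26, 0.0876]
    - [0.2, -0.56, 0, -0.39, 0.0876]
    - [0.265, -0.747, 0, -0.516, 0.0876]
    - [0.265, -0.747, 0, -0.516, 0.0876]
    - [0.265, -0.747, 0, -0.516, 0.0876]
    - [0.265, -0.747, 0, -0.516, 0.0876]
    - [0.265, -0.747, 0, -0.516, 0.0876]
    - [0.265, -0.747, 0, -0.516, 0.0876]
    - [0.265, -0.747, 0, -0.516, 0.0876]
    - [0.265, -0.747, 0, -0.516, 0.0876]
    - [0.265, -0.747, 0, -0.516, 0.0876]
    - [0.265, -0.747, 0, -0.516, 0.0876]
    - [0.265, -0.747, 0, -0.516, 0.0876]
    - [0.265, -0.747, 0, -0.516, 0.0876]
    - [0.265, -0.747, 0, -0.516, 0.0876]
    - [0.265, -0.747, 0, -0.516, 0.0876]
    - [0.265, -0.747, 0, -0.516, 0.0876]
    - [0.265, -0.747, 0, -0.516, 0.0876]
    - [0.265, -0.747, 0, -0.516, 0.0876]
  newtons: 20

```text
t: 2.4
eef_pos: [0.4565, -0.0988, 0.2268]
ee_rot: [-3.141, -0.0, -0.802]
force: [-0.5, -0.2, -0.2]
width: 0.0874
gripper_force: 0.0
```

```bash
python3 - <<'E'
from h import *
S=arm.grab_frame("scene")
cv2.imwrite("pics/s1.png",cv2.resize(S["color"][140:400,150:480],None,fx=2,fy=2))
s=arm.get_state();print(s['t'],s['q'],s['eef_pos'],s['ee_rot'])
E
```

```text
2.45 [ 2.10137954e-01  8.74923124e-03 -4.26434431e-01 -5.20260716e-05
 -1.13484581e+00  5.58983297e-01] [ 0.45657327 -0.09871487  0.22688396] [-3.14091750e+00 -3.66686963e-04 -8.01697150e-01]
```

View pics/s1.png

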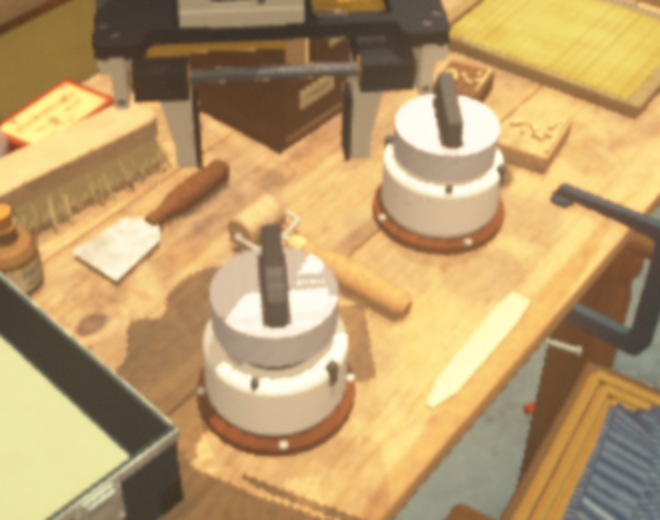

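The scene view shows the fingers at about (187,150) and (362,140), straddling the bar at (272,275) with clear space on each side. I'll descend and grip.

Emit:
step_arm:
  rows:
    - [0, -0.001, -0.04, 0, 0.0876]
    - [0, -0.001, -0.07, 0, 0.0876]
    - [0, -0.001, -0.095, 0, 0.0876]
    - [0, -0.001, -0.106, 0, 0.0876]
    - [0, -0.001, -0.111, 0, 0.0876]
    - [0, -0.001, -0.111, 0, 0.0876]

```text
t: 3.05
eef_pos: [0.457, -0.1004, 0.1159]
ee_rot: [3.142, -0.0, -0.803]
force: [0.1, 0.2, 0.8]
width: 0.0874
gripper_force: 0.0
```

Emit:
step_arm:
  rows:
    - [0, 0, 0, 0, 0.04]
    - [0, 0, 0, 0, 0.02]
    - [0, 0, 0, 0, 0.008]
    - [0, 0, 0, 0, 0.008]
    - [0, 0, 0, 0, 0.008]
    - [0, 0, 0, 0, 0.008]
    - [0, 0, 0, 0, 0.008]
    - [0, 0, 0, 0, 0.008]
  newtons: 20

```text
t: 3.85
eef_pos: [0.4566, -0.1008, 0.1155]
ee_rot: [3.142, 0.0, -0.804]
force: [1.2, 0.0, -0.5]
width: 0.0288
gripper_force: 0.0
```

Emit:
step_arm:
  rows:
    - [0, 0, 0, 0, 0.004]
    - [0, 0, 0, 0, 0.004]
    - [0, 0, 0, 0, 0.004]
    - [0, 0, 0, 0, 0.004]
    - [0, 0, 0, 0, 0.004]
    - [0, 0, 0, 0, 0.004]

```text
t: 4.45
eef_pos: [0.457, -0.1006, 0.1156]
ee_rot: [-3.141, -0.0, -0.804]
force: [1.8, 2.1, -1.6]
width: 0.014
gripper_force: 19.9
```

Emit:
step_arm:
  rows:
    - [0, 0, 0, 0.1, 0.004]
    - [0, 0, 0, 0.2, 0.004]
    - [0, 0, 0, 0.3, 0.004]
    - [0, 0, 0, 0.4, 0.004]
    - [0.001, 0, 0, 0.5, 0.004]
    - [0.001, 0.0005, 0, 0.6, 0.004]
    - [0.001, 0.0005, 0, 0.7, 0.004]
    - [0.001, 0.0005, 0, 0.8, 0.004]
    - [0.001, 0.0005, 0, 0.8, 0.004]
    - [0.001, 0.0005, 0, 0.8, 0.004]

```text
t: 5.45
eef_pos: [0.4583, -0.0996, 0.1157]
ee_rot: [-3.141, -0.001, -0.004]
force: [2.2, 5.5, -0.3]
width: 0.0141
gripper_force: 20.0
```

Emit:
step_arm:
  rows:
    - [0, 0, -0.003, 0, 0.004]
    - [0, 0, -0.005, 0, 0.004]
    - [0, 0, -0.005, 0, 0.004]

```text
t: 5.75
eef_pos: [0.4584, -0.0996, 0.1107]
ee_rot: [-3.141, -0.002, -0.004]
force: [2.0, 5.9, -1.1]
width: 0.014
gripper_force: 20.0
```

The lid is going down without resistance, so I'll continue to full depth.

Emit:
step_arm:
  rows:
    - [0, 0.0005, -0.003, 0, 0.004]
    - [0, 0.0005, -0.005, 0, 0.004]
    - [0, 0.0005, -0.005, 0, 0.004]
    - [0, 0.0005, -0.005, 0, 0.004]

```text
t: 6.15
eef_pos: [0.4583, -0.0993, 0.1056]
ee_rot: [-3.141, -0.001, -0.004]
force: [3.1, 5.4, -1.0]
width: 0.0139
gripper_force: 19.9
```

```bash
python3 - <<'E'
from h import *
S=arm.grab_frame("scene")
cv2.imwrite("pics/s2.png",cv2.resize(S["color"][200:380,200:400],None,fx=3,fy=3))
s=arm.get_state();print(s['t'],s['force'],s['moment'],s['eef_pos'])
E
```

```text
6.2 [ 3.07095914  4.2584579  -0.64782181] [ 2.28431257 -1.232525   -0.07386811] [ 0.45829725 -0.09927125  0.10557071]
```

View pics/s2.png

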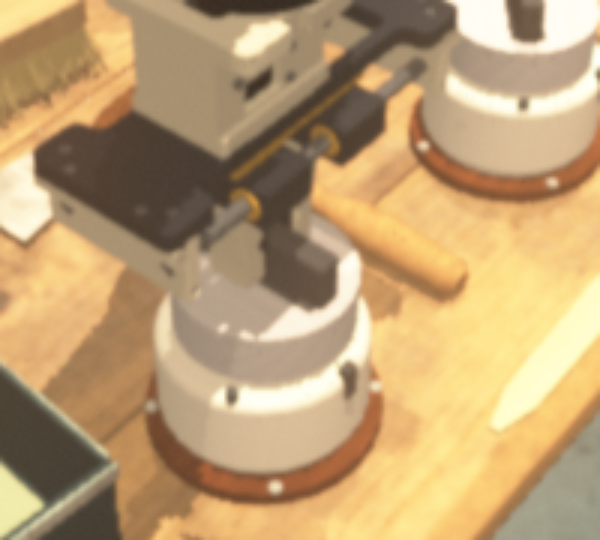

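The lid has dropped: its skirt is near the shoulder and the bar points at the rib, at about (348,375). I'll turn it forward now.

Emit:
step_arm:
  rows:
    - [0, 0.0005, 0, -0.1, 0.004]
    - [0, 0.0005, 0, -0.2, 0.004]
    - [0, 0.0005, 0, -0.3, 0.004]
    - [0, 0.0005, 0, -0.4, 0.004]
    - [0, 0.0005, 0, -0.5, 0.004]
    - [0, 0.0005, 0, -0.6, 0.004]
    - [0, 0.0005, 0, -0.7, 0.004]
    - [0, 0.0005, 0, -0.8, 0.004]
    - [0, 0.0005, 0, -0.9, 0.004]
    - [0, 0.0005, 0, -1.0, 0.004]
    - [0, 0.0005, 0, -1.06, 0.004]
    - [0, 0.0005, 0, -1.1, 0.004]
    - [0, 0.0005, 0, -1.1, 0.004]

```text
t: 7.5
eef_pos: [0.4564, -0.0998, 0.105]
ee_rot: [3.139, 0.0, -1.105]
force: [-0.6, -0.3, -1.5]
width: 0.0136
gripper_force: 20.0
```

```bash
python3 -c "
from h import *
s=arm.get_state();print(s['t'],s['force'],s['moment'],s['eef_pos'],s['ee_rot'])"
```

```text
7.5 [-0.62887888 -0.31022564 -1.50942361] [ 0.0618466  -0.00219589  0.05727042] [ 0.45638047 -0.0998334   0.10503134] [ 3.13904400e+00  4.16283668e-04 -1.10453082e+00]
```

Emit:
step_arm:
  rows:
    - [0, 0, 0, -0.03, 0.004]
    - [0, 0, 0, -0.06, 0.004]
    - [0, 0, 0, -0.08, 0.004]
    - [0, 0, 0, -0.09, 0.004]
    - [0, 0, 0, -0.09, 0.004]

```text
t: 8.0
eef_pos: [0.4576, -0.0993, 0.1055]
ee_rot: [3.141, -0.0, -1.194]
force: [0.2, -0.6, -2.0]
width: 0.0139
gripper_force: 20.0
```

```bash
python3 -c "
from h import *
s=arm.get_state();print(s['t'],s['force'],s['moment'],s['eef_pos'],s['ee_rot'])"
```

```text
8.0 [ 0.21466789 -0.61153972 -2.03019482] [-0.11720577 -0.17288887 -0.05572099] [ 0.45757544 -0.09930816  0.10554053] [ 3.14149147e+00 -3.12938584e-05 -1.19394047e+00]
```

Emit:
step_arm:
  rows:
    - [0, 0, 0, -0.02, 0.004]
    - [0, 0, 0, -0.04, 0.004]
    - [0, 0, 0, -0.04, 0.004]

```text
t: 8.3
eef_pos: [0.4576, -0.0993, 0.1056]
ee_rot: [3.141, -0.0, -1.234]
force: [0.2, -0.3, -3.3]
width: 0.0138
gripper_force: 20.3
```

```bash
python3 -c "
from h import *
s=arm.get_state();print(s['t'],s['force'],s['moment'],s['ee_rot'])"
```

```text
8.3 [ 0.22823782 -0.28866506 -3.32622959] [-0.1056871  -0.10354032  0.4064368 ] [ 3.14142724e+00 -1.30644397e-04 -1.23430683e+00]
```

The stop shows as a z moment of 0.41 N m. I'll ease off, release and retreat.

Emit:
step_arm:
  rows:
    - [0, 0, 0, 0.02, 0.004]
    - [0, 0, 0, 0.02, 0.03]
    - [0, 0, 0, 0.02, 0.05]
    - [0, 0, 0, 0.02, 0.06]
    - [0, 0, 0, 0.02, 0.06]
    - [0, 0, 0, 0.02, 0.06]
    - [0, 0, 0, 0.02, 0.06]
    - [0, 0, 0, 0.02, 0.06]

```text
t: 9.1
eef_pos: [0.4576, -0.0993, 0.1056]
ee_rot: [-3.142, -0.0, -1.214]
force: [-0.1, -0.8, -0.7]
width: 0.0588
gripper_force: 0.0
```

Emit:
step_arm:
  rows:
    - [0, 0, 0.02, 0, 0.06]
    - [0, 0, 0.05, 0, 0.06]
    - [0, 0, 0.09, 0, 0.06]
    - [0, 0, 0.13, 0, 0.06]
    - [-0.01, 0.05, 0.15, 0, 0.06]
    - [-0.01, 0.1, 0.15, 0, 0.06]
    - [-0.01, 0.15, 0.15, 0, 0.06]
    - [-0.01, 0.2, 0.15, 0, 0.06]
    - [-0.01, 0.25, 0.15, 0, 0.06]
    - [-0.01, 0.3, 0.15, 0, 0.06]
    - [-0.01, 0.35, 0.15, 0, 0.06]
    - [-0.01, 0.4, 0.15, 0, 0.06]
    - [-0.01, 0.4, 0.15, 0, 0.06]

```text
t: 10.4
eef_pos: [0.4474, 0.3053, 0.2547]
ee_rot: [3.141, -0.0, -1.21]
force: [-0.5, 0.5, -0.5]
width: 0.0599
gripper_force: 0.0
```

```bash
python3 - <<'E'
from h import *
T=arm.grab_frame("top")
cv2.imwrite("pics/t3.png",cv2.resize(T["color"][190:320,170:470],None,fx=2.6,fy=2.6,interpolation=cv2.INTER_CUBIC))
for b in((195,215,62,62),(386,208,60,55)):
    q=cv2.minAreaRect(dark(T["color"],b)[0]);bx=cv2.boxPoints(q);e=[(bx[i]+bx[(i+1)%4])/2 for i in range(4)]
    e=(e[0],e[2]) if np.linalg.norm(e[0]-e[2])>np.linalg.norm(e[1]-e[3]) else (e[1],e[3])
    a,c=[plane(T,p,.128) for p in e];d=c-a
    print((a+c)/2,np.linalg.norm(d),np.degrees(np.arctan2(d[1],d[0]))%180)
s=arm.get_state();print(s['t'],s['force'],s['eef_pos'],s['width'])
E
```

```text
[ 0.45544604 -0.100617    0.128     ] 0.07708125986655127 111.89190296962434
[ 0.4785733  -0.35216041  0.128     ] 0.08000690872148256 129.75471327943023
10.45 [ 0.12839874 -0.15141199 -0.07983931] [0.44723405 0.30362865 0.25462607] 0.06017699412121253
```

View pics/t3.png

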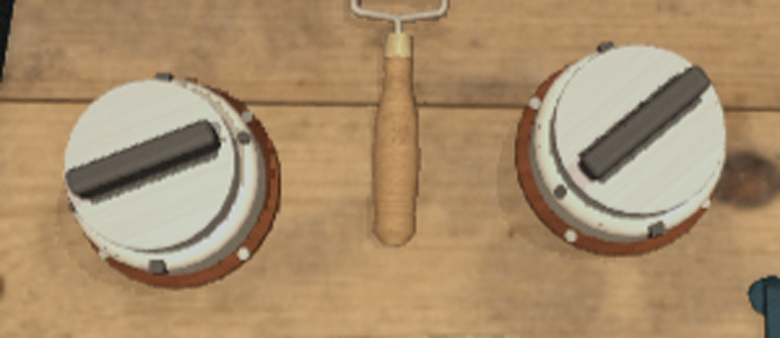

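The left bar is now at (142,160) in this crop, over the stud at (243,138) and 68° clockwise of the ribs. The lid's centre moved about 1.4 px, as a 10 mm drop should. The right lid is unchanged.

```bash
python3 -c "
from station import arm
print(arm.job_done())"
```

```text
the job is handed in; nothing more can be done
None
```

The left pot's high lid dropped into its thread, was turned forward about 68° to its stop and released; the other pot's lid was not touched, and the job is handed in (no verdict was returned).

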